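# Complete the cell carrier and lift it off its nest

## Robot

A 7-joint arm with a two-finger parallel gripper is mounted at the origin on the work surface. World frame = base frame: x ahead of the robot, y to its left, z up, the work surface at z = 0. Lengths are in m, angles in degrees, forces in N, time in s.
With the tool pointing down it reaches from about 0.4 to 0.925 m from the base axis. Payload 5.6 kg.
Tool frame: the origin (TCP) lies at the centre of the arm's flange, where the gripper is bolted on; the fingertips stand 173 mm ahead of it and the grasp point (between the pads) lies 155 mm ahead of it; z points along the fingers, y is the line along which they close (so a half turn about z gives the same grasp; the last joint's range is limited). The gripper opens to 85 mm and grips with 20 to 120 N. Pads are 22 mm wide; open, the fingers measure 114 mm over their backs; the gripper's body (76 mm by 85 mm) begins 54 mm behind the grasp point. The pads swing forward as they close: fully open they stand 13 mm farther back than shut.
Start: joints at [-69.786, 26.786, -0.665, 91.828, 0.344, 61.387, -3.226], TCP at [0.251, 0.6, 0.405] pointing down, gripper open.
Joint ranges: [-144.91, 144.91], [-17.63, 115.5], [-89.93, 88.59], [15.96, 139.68], [-74.01, 254.01], [8.47, 105.57], [-167.45, 167.45]. Speed limits (degrees/s): [147.25, 147.25, 180, 180, 180, 180, 180].

## Interface

Orientations are given as a 3x3 rotation matrix whose columns are the frame's x, y, z axes.
In Python, from cell import r, eyes, order gives the robot as it stands.
- The arm moves only by the shell command python3 -m inch 'ROWS' [FORCE]. ROWS is JSON, a list of rows, each a list of 7 numbers: the shift along the tool's x, y, z in cm, then the turn, a rotation vector about the tool's x, y, z in degrees, then the opening, from 0 (shut) to 1 (fully open). In form: [[tx, ty, tz, rx, ry, rz, claw], ...]. A call has 1 to 8 rows; each row shifts and turns the commanded pose from where the row before left it, along the tool's axes as they then stand; what a row does not reach is not made up. A row lasts 1/8 s, in which the tool goes at most 62.5 mm and 10.7 degrees, less where a joint would pass 70% of its speed; a pose out of reach is approached as far as the arm can. A call is refused whole if a number of a shift passes 6.25 or a number of a turn 10.7, either way. A call with a gripper value outside its range is refused whole. The fingers move at their own pace and stop on an object; FORCE is the grip in N (left out, the last holds). Time passes only in rows, so rows that do not move let the fingers close. It gives the time, the measured TCP pose, the force, the opening and the grip force at its end, in the units of the state.
- r.get_obs(): the state, without advancing time (a new reading comes with each control period).
- eyes.snapshot(name): name is "scene" or "top"; returns a dict with "color" (420x560x3 uint8, red, green, blue), "fx", "fy", "cx", "cy" (pixels), "distortion" ([k1, k2, p1, p2, k3] as OpenCV has them; the pictures are not rectified), "extrinsics" (4x4, takes a point from camera to world coordinates). Camera axes: x right, y down, z forward; pixel columns grow to the right and rows downward; lengths in m; the calibration is good to about 2 mm. A picture is of the moment at which its call begins. There is no depth.
- order.hand_in(): hands the job in; it is judged then, once.
The state is a dict: "clock": time; "q": joint angles; "joint_vel": joint speeds; "joint_torque": joint torques, N m; "eef_pos": TCP position; "tcp_rot": TCP orientation; "ft_force": force on the tool from outside, world axes, zero at the start; "torque": the same for the moment, N m; "width": finger opening in m; "finger_force": force on a finger pad.
Only numpy, scipy, OpenCV 4.12 (cv2) and the standard library are available. Lean on these libraries where they do the work, as an engineer would, in place of code of your own. Each camera call takes 0.05 s, during which the arm holds its last target. There are 200 camera calls.

## Task

Take the tall loose cell out of the two-well stand, lower it (do not drop it) fully into the one free socket of the round carrier and let go of it there. Then lift the carrier with all four cells (its square centre post is the handle) at least 10 cm clear of its nest, and finish still holding it there, level and steady in the air. Leave the short cell in its well, and leave the screwdriver and the steel ring where they lie.

Things in the scene. Friction and masses are not known exactly. Their poses are not given: they have to be found in the camera images.
- carrier: loose round carrier, 0.28 to 0.46 kg empty: black disc, 160 mm diameter, 8 mm thick, with four grey sockets 55 mm from the centre along its +x, +y, -x and -y, and a square post in the middle. Origin: centre of the disc's underside, z up; turned any way round. A seated cell's underside is 8 mm, its top 78 mm above the origin. With four cells its weight is centred on the post.
- post_top (a point): centre of the top of the carrier's upright aluminium post, 24 x 24 mm square and plain, 100 mm above the disc's underside, on the carrier's axis. The post's flat faces look along the carrier's diagonals, 45 deg from its x and y axes, midway between the sockets. Axes as the carrier's.
- free_socket (a point): centre of the mouth of the free socket, the one on the carrier's +x side, 30 mm above the disc's underside. Each socket is 22 mm deep and 25 mm inside diameter, its upper 8 mm flared like a funnel to 33 mm inside, 39 mm outside at the mouth. Axes as the carrier's.
- new_cell: the tall loose cell, blue sleeve, steel button on top: 21 mm diameter, 70 mm tall, 0.07 kg. Origin at the centre of its underside, z along its axis. It stands at the start in one of the two wells of the stand, its underside 12 mm and its top 82 mm above the bench.
- short_cell: a shorter, slimmer cell of another type, 18 mm diameter, 45 mm tall, in the other well of the stand (underside 12 mm above the bench); origin at the centre of its underside. Stays where it is.
- cell_a: an identical full-size blue cell (21 mm diameter, 70 mm tall) already standing in a carrier socket at the start; origin at the centre of its underside, z along its axis. Stays in its socket.
- cell_b: an identical full-size blue cell (21 mm diameter, 70 mm tall) already standing in a carrier socket at the start; origin at the centre of its underside, z along its axis. Stays in its socket.
- cell_c: an identical full-size blue cell (21 mm diameter, 70 mm tall) already standing in a carrier socket at the start; origin at the centre of its underside, z along its axis. Stays in its socket.
- nest: fixed grey square plate, 190 x 190 mm, 25 mm high, on which the carrier rests; eight small lugs, 6 mm high, on its top surround the disc with about 2 mm play. Origin at the centre of its underside, on the bench. Nest and stand may be on either side.
- stand: fixed aluminium block, 70 (x) by 150 (y) by 30 (z) mm, with two wells of 25 mm diameter and 18 mm depth at 42 mm either side of its centre along its y. Origin at the centre of its underside, on the bench.
- screwdriver: loose screwdriver with black handle lying beyond the work; origin near its middle, on the underside. Leave it alone.
- spacer_ring: loose dark steel ring, 72 mm outside, 52 mm inside diameter, 22 mm high, lying near the robot; origin at the centre of its underside. Leave it alone.

How it is judged (in metres and radians):
On the way, in this order (a step that is already met when the one before it is completed fails the run):
1. the tall cell stands fully in the free socket, let go, with the carrier still on its nest (horizontal distance between new_cell and free_socket below 0.006 m and z of new_cell in the frame of carrier between 0.003 and 0.013 m and angle between the z axis of new_cell and the z axis of carrier, either way round below 0.2 rad and contact force between the fingers and new_cell below 0.1 N and height (world z) of carrier below 0.032 m), for 0.2 s.
2. the carrier with its cells is lifted clear of the nest (height (world z) of carrier above 0.085 m and contact force between carrier and nest below 0.05 N), for 0.1 s.
At the end, for the whole second after the job is handed in: The fingers hold the carrier with its underside more than 95 mm above the nest plate (120 mm above the bench), touching neither nest nor stand, level within 0.12 rad and still (under 20 mm/s and 0.12 rad/s); all four cells stand fully down in their sockets (height (world z) of carrier above 0.12 m and angle between carrier's own z axis and vertical below 0.12 rad and linear speed of carrier below 0.02 m/s and angular speed of carrier below 0.12 rad/s and contact force between the fingers and carrier above 1 N and contact force between carrier and nest below 0.05 N and contact force between carrier and stand below 0.05 N and horizontal distance between new_cell and free_socket below 0.006 m and z of new_cell in the frame of carrier between 0.003 and 0.013 m and angle between the z axis of each of new_cell, cell_a, cell_b, cell_c and the z axis of carrier, either way round below 0.2 rad and distance between each of cell_a, cell_b, cell_c and carrier below 0.061 m and z of each of cell_a, cell_b, cell_c in the frame of carrier below 0.014 m); the arm keeps its last pose, push and grip.
It fails at once if the short cell shoved, lifted or knocked over (moved more than 25 mm) (distance of short_cell from where it was at the start of the episode above 0.025 m).
It fails at once if the screwdriver shoved, lifted or knocked over (moved more than 25 mm) (distance of screwdriver from where it was at the start of the episode above 0.025 m).
It fails at once if the steel ring shoved, lifted or knocked over (moved more than 25 mm) (distance of spacer_ring from where it was at the start of the episode above 0.025 m).
It fails at once if the carrier tipped (more than 0.3 rad) (angle between carrier's own z axis and vertical above 0.3 rad).
It fails at once if the tall cell dropped (falling free at more than 0.7 m/s) (linear speed of new_cell above 0.7 m/s and contact force between the fingers and new_cell below 0.01 N).
It also fails if it takes over 51 s, if anything falls off the work surface, if the arm or the gripper's body presses on something with over 40 N, if the wrist force passes 120 N, or if a joint passes its speed limit or range.

## Working session

There is one attempt and no reset: what is moved stays moved. The work goes in short steps, Python scripts to look and compute and a shell command to move; the robot and the scene stay as the last step left them, time stands still between calls to the robot, and variables do not carry over. Pictures are saved under pics/ and viewed, at most 10 in all, crops included, and the job is handed in when it is done.

```bash
ls; mkdir -p pics
python3 - <<'E'
from cell import r,eyes,order
import cv2,pickle
o=r.get_obs();print(o)
D={}
for n in("scene","top"):
    s=eyes.snapshot(n);D[n]=s;cv2.imwrite(f"pics/{n}0.png",s["color"][:,:,::-1])
    print(n,s["fx"],s["fy"],s["cx"],s["cy"],s["distortion"],s["extrinsics"])
pickle.dump(D,open("d0.pkl","wb"))
E
```

```text
pics
{'clock': 0.0, 'q': array([-69.78579965,  26.83721894,  -0.66601125,  91.88411009,
         0.34300772,  61.38675534,  -3.22514954]), 'joint_vel': array([-0.04486515,  0.07064862, -0.06223318, -0.09379383,  0.0151488 ,
        0.12015604,  0.00405969]), 'joint_torque': array([-1.25654647e-04, -5.32380867e+01,  2.13171879e-02, -2.51294839e+01,
        1.13683142e-02,  7.78077403e-03,  6.22528503e-06]), 'eef_pos': array([0.25053593, 0.5994836 , 0.4037012 ]), 'tcp_rot': array([[-9.22671130e-01,  3.85587356e-01, -6.14399754e-04],
       [ 3.85587831e-01,  9.22669482e-01, -1.74676579e-03],
       [-1.06642900e-04, -1.84859543e-03, -9.99998286e-01]]), 'ft_force': array([0.04551568, 0.69617683, 0.90466556]), 'torque': array([0.05762366, 0.00466498, 0.00259004]), 'finger_force': 0.0, 'width': 0.08538700578750182}
scene 422.67473242121156 422.67473242121156 275.4322375223034 213.1534668668164 [-0.04780732  0.          0.          0.          0.        ] [[ 0.3007712   0.7693257  -0.56362634  1.00163524]
 [ 0.95363781 -0.23606348  0.18667879 -0.15297973]
 [ 0.0105652  -0.59364299 -0.80465917  0.70295676]
 [ 0.          0.          0.          1.        ]]
top 470.8618560562506 470.8618560562506 282.9197429291786 207.48922062369547 [-0.13363676  0.          0.          0.          0.        ] [[ 0.01234154 -0.99850494  0.05325001  0.52426197]
 [-0.99936392 -0.01053522  0.03406988 -0.02080954]
 [-0.03345795 -0.05363661 -0.99799984  0.95045279]
 [ 0.          0.          0.          1.        ]]
```

View pics/scene0.png

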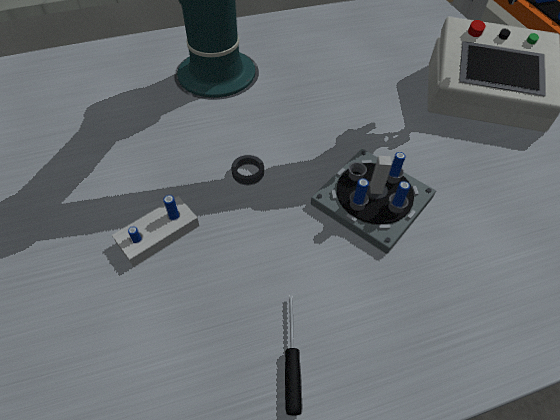

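View pics/top0.png

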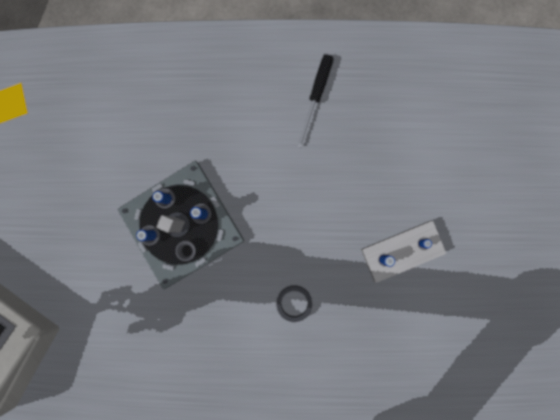

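The scene view shows the tall cell near (171,200), the short one at (134,234), the post top at (384,160) and the free socket at (357,171). The top view shows the tall cell's top at (387,261), the short cell at (425,243), the post top at (166,224) and the free socket at (185,251). I'll zoom in for precise pixels.

```bash
cat > h.py <<'E'
import numpy as np,cv2
def ray(s,uv):
    K=np.array([[s["fx"],0,s["cx"]],[0,s["fy"],s["cy"]],[0,0,1]])
    p=cv2.undistortPoints(np.array([[uv]],float),K,np.array(s["distortion"]))[0,0]
    E=np.array(s["extrinsics"]);d=E[:3,:3]@np.array([p[0],p[1],1]);return E[:3,3],d/np.linalg.norm(d)
def plane(s,uv,z):
    c,d=ray(s,uv);return c+d*(z-c[2])/d[2]
def tri(s1,u1,s2,u2):
    a,d=ray(s1,u1);b,e=ray(s2,u2)
    t=np.linalg.lstsq(np.c_[d,-e],b-a,rcond=None)[0];p=a+d*t[0];q=b+e*t[1]
    return (p+q)/2,np.linalg.norm(p-q)
def proj(s,P):
    E=np.linalg.inv(np.array(s["extrinsics"]))
    K=np.array([[s["fx"],0,s["cx"]],[0,s["fy"],s["cy"]],[0,0,1]])
    return cv2.projectPoints(np.array(P,float).reshape(-1,1,3),cv2.Rodrigues(E[:3,:3])[0],E[:3,3],K,np.array(s["distortion"]))[0][:,0]
E
python3 - <<'E'
import pickle,cv2,numpy as np
D=pickle.load(open("d0.pkl","rb"))
def crop(n,x,y,w,h,k=5):
    c=D[n]["color"][y:y+h,x:x+w,::-1];return cv2.resize(c,None,fx=k,fy=k,interpolation=cv2.INTER_NEAREST)
top=np.hstack([crop("top",135,180,80,85),crop("scene",340,140,80,85)])
cv2.imwrite("pics/z1.png",top)
cv2.imwrite("pics/z2.png",np.hstack([crop("top",370,230,70,50),crop("scene",115,185,70,60)[:250]]))
for n in D:
    hsv=cv2.cvtColor(D[n]["color"],cv2.COLOR_RGB2HSV)
    m=cv2.inRange(hsv,(100,120,30),(130,255,255))
    k,l,st,ce=cv2.connectedComponentsWithStats(m)
    for i in range(1,k):
        if st[i,4]>15: print(n,st[i],ce[i].round(1))
E
```

```text
scene [535   0  22   3  42] [543.5   0.6]
scene [389 152  17  25 203] [396.3 166. ]
scene [353 178  16  27 232] [360.  192.6]
scene [392 180  19  27 248] [400.2 194.8]
scene [163 195  16  25 197] [171.4 208.7]
scene [128 227  14  16 106] [134.9 236. ]
top [158 192  14  12  93] [165.2 198.4]
top [195 208  13  11  78] [202.6 213.9]
top [144 230  12  11  99] [149.9 235.1]
top [419 240   6   8  32] [421.6 243.1]
top [380 256   8   9  44] [382.8 259.2]
```

View pics/z1.png

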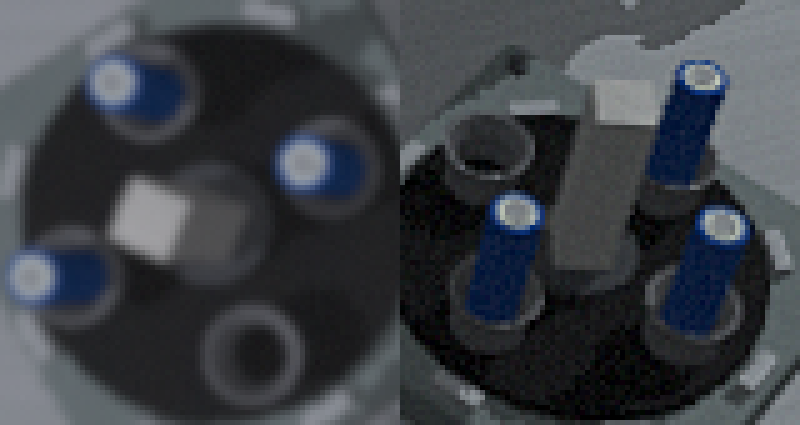

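View pics/z2.png

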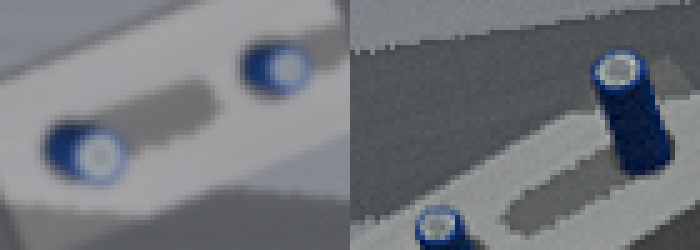

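Zoomed views give the four cell button centres, the post top and the socket mouth in both pictures; now I triangulate.

Run:
```python
import pickle,numpy as np
from h import *
D=pickle.load(open("d0.pkl","rb"));T=D["top"];S=D["scene"]
P={}
for n,a,b in [("A",(157.2,196.2),(404,184.8)),("B",(195.2,212.2),(363.2,182)),("C",(141.2,234.6),(400.2,154.8)),("post",(164.6,223.6),(384.8,160)),("sock",(185,250.6),(357.6,169)),("tall",(389.6,260.6),(168.2,198.6)),("short",(427.6,243.2),(132.2,229.4))]:
    p,g=tri(T,a,S,b);P[n]=p;print(n,(p*1000).round(1),"gap mm",round(g*1000,1))
A,B,C,p,s=[P[k][:2] for k in("A","B","C","post","sock")]
for k in"ABC":print(k,np.linalg.norm(P[k][:2]-p))
print("sock r",np.linalg.norm(s-p))
# carrier centre = mid of the opposite pair; opposite of sock is A
m=(B+C)/2;print("mid BC",m,"dist",np.linalg.norm(B-C),"sock opp",2*m-A)
d=C-B;d2=s-A
print("x-axis yaw:",np.degrees(np.arctan2(*(d2[::-1]))),"from BC:",np.degrees(np.arctan2(d[1],d[0])))
print("stand dir",np.degrees(np.arctan2(*((P['tall']-P['short'])[:2][::-1]))),np.linalg.norm((P['tall']-P['short'])[:2]))
```

```text
A [587.5 239.4 100.3] gap mm 2.6
B [558.9 167.6 100.7] gap mm 1.8
C [516.4 267.7 102.3] gap mm 2.0
post [537.1 218.  123.1] gap mm 1.4
sock [486.6 197.2  51.6] gap mm 1.5
tall [ 474.6 -189.9   80.6] gap mm 1.9
short [ 506.8 -267.    56.4] gap mm 1.3
A 0.054789000634824635
B 0.055014251115097605
C 0.05376635108562998
sock r 0.054544090851833184
mid BC [0.5376703  0.21763174] dist 0.1087775664085426 sock opp [0.48783856 0.19584701]
x-axis yaw: -157.30543654743607 from BC: 113.03141445522043
stand dir 112.63866273525426 0.08357921614476312
```

All heights come out about 2.5 mm below nominal, with ray gaps under 3 mm, and the radii are within 1.3 mm of 55 mm. The carrier yaw of -157° means the tool's present yaw of 67.3° already squares with the post and clears everything at both cell grasps. No turning is needed.

```bash
cat > to.py <<'E'
import sys,numpy as np
from cell import r
o=r.get_obs();R=o["tcp_rot"]
d=R.T@(np.array([float(v) for v in sys.argv[1:4]])-o["eef_pos"])*100
print("t",round(o["clock"],2),"tool shift cm",d.round(2),"pos",o["eef_pos"].round(4),"yaw y",np.degrees(np.arctan2(R[1,1],R[0,1])).round(2),"tilt",np.degrees(np.arccos(-R[2,2])).round(2),"w",round(o["width"],4),"ff",round(o["finger_force"],1),"ft",o["ft_force"].round(1))
E
python3 -m inch '[[-1.5,-1.8,0,0,0,0,1],[-3.4,-3.8,0,0,0,0,1],[-3.6,-4,0,0,0,0,1],[-3.6,-4,0,0,0,0,1],[-3.6,-4,0,0,0,0,1],[-3.6,-4,0,0,0,0,1],[-3.6,-4,0,0,0,0,1],[-3.6,-4,0,0,0,0,1]]' 40; python3 to.py 0.4746 -0.1899 0.30
```

```text
clock: 1.1
eef_pos: [0.3812, 0.2226, 0.4046]
tcp_rot: [[-0.923, 0.386, 0.0], [0.386, 0.923, 0.0], [-0.0, 0.0, -1.0]]
ft_force: [1.4, 0.7, -0.5]
width: 0.0853
finger_force: 0.0
t 1.1 tool shift cm [-24.52 -34.46  10.46] pos [0.3812 0.2226 0.4046] yaw y 67.32 tilt 0.0 w 0.0853 ff 0.0 ft [ 1.4  0.7 -0.5]
```

```bash
python3 -m inch '[[-3,-4.3,0,0,0,0,0.7],[-3.2,-4.5,1,0,0,0,0.7],[-3.4,-4.7,1,0,0,0,0.7],[-3.4,-4.7,1.5,0,0,0,0.7],[-3.4,-4.7,1.5,0,0,0,0.7],[-3.4,-4.7,1.5,0,0,0,0.7],[-2.8,-4.2,2,0,0,0,0.7],[-1.9,-2.6,2,0,0,0,0.7]]' ; python3 to.py 0.4746 -0.1899 0.229
```

```text
clock: 2.1
eef_pos: [0.4743, -0.19, 0.299]
tcp_rot: [[-0.922, 0.388, 0.0], [0.388, 0.922, -0.001], [-0.0, -0.001, -1.0]]
ft_force: [0.3, 1.2, 1.0]
width: 0.0599
finger_force: 0.0
t 2.1 tool shift cm [-0.02  0.02  7.  ] pos [ 0.4743 -0.19    0.299 ] yaw y 67.18 tilt 0.05 w 0.0599 ff 0.0 ft [0.3 1.2 1. ]
```

```bash
python3 -m inch '[[0,0,0,0,0,0,0.6]]' >/dev/null; python3 to.py 0.4746 -0.1899 0.229
python3 - <<'E'
from cell import eyes
import cv2,pickle,numpy as np
D={n:eyes.snapshot(n) for n in("scene","top")};pickle.dump(D,open("d1.pkl","wb"))
c=lambda n,x,y,w,h,k:cv2.resize(D[n]["color"][y:y+h,x:x+w,::-1],None,fx=k,fy=k,interpolation=cv2.INTER_NEAREST)
cv2.imwrite("pics/p3.png",np.hstack([c("scene",110,130,110,130,4),c("top",340,170,90,130,4)]))
E
```

```text
t 2.23 tool shift cm [-0.11  0.04  6.91] pos [ 0.4737 -0.1897  0.2981] yaw y 67.05 tilt 0.2 w 0.051 ff 0.0 ft [ 0.   1.  -0.2]
```

View pics/p3.png

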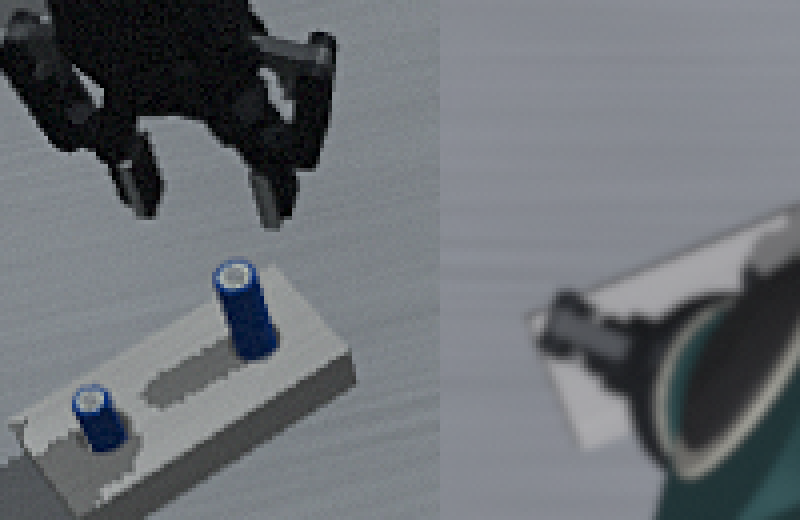

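The scene crop shows the fingertips straddling the tall cell (tips at crop (145,213) and (272,222), cell button at (237,272)), with the short cell well clear. I'll descend and close.

```bash
python3 - <<'E'
import pickle
from h import *
S=pickle.load(open("d1.pkl","rb"))["scene"]
print((proj(S,[[.4737,-.1897,.128]])-[110,130])*4)
E
python3 -m inch '[[0,0,1,0,0,0,0.6],[0,0,1,0,0,0,0.6],[0,0,1,0,0,0,0.6],[0,0,1,0,0,0,0.6],[0,0,1,0,0,0,0.6],[0,0,1,0,0,0,0.6],[0,0,0.9,0,0,0,0.6],[0,0,0,0,0,0,0.6]]'; python3 to.py 0.4746 -0.1899 0.229
```

```text
[[214.77730796 207.01937999]]
clock: 3.32
eef_pos: [0.4741, -0.1874, 0.2299]
tcp_rot: [[-0.923, 0.386, -0.001], [0.386, 0.923, 0.0], [0.001, -0.0, -1.0]]
ft_force: [-0.6, 0.0, 1.0]
width: 0.051
finger_force: 0.0
t 3.33 tool shift cm [-0.14 -0.21  0.09] pos [ 0.4741 -0.1874  0.2299] yaw y 67.31 tilt 0.08 w 0.051 ff 0.0 ft [-0.6  0.   1. ]
```

```bash
python3 -m inch '[[-0.1,-0.2,0.1,0,0,0,0.6],[0,0,0,0,0,0,0.6]]' >/dev/null; python3 to.py 0.4746 -0.1899 0.229
python3 -m inch '[[0,0,0,0,0,0,0],[0,0,0,0,0,0,0],[0,0,0,0,0,0,0],[0,0,0,0,0,0,0]]' 30 >/dev/null; python3 to.py 0.4746 -0.1899 0.229
```

```text
t 3.58 tool shift cm [0.01 0.   0.1 ] pos [ 0.4747 -0.19    0.23  ] yaw y 67.3 tilt 0.04 w 0.0515 ff 0.0 ft [ 0.5 -0.4 -0.8]
t 4.08 tool shift cm [ 0.   -0.02  0.09] pos [ 0.4747 -0.1897  0.2299] yaw y 67.32 tilt 0.03 w 0.0201 ff 29.5 ft [ 1.  -0.   2.7]
```

```bash
python3 -m inch '[[0,0,-0.8,0,0,0,0],[0,0,-1.6,0,0,0,0],[0,0,-2,0,0,0,0],[0,0,-2.2,0,0,0,0],[0,0,-2.4,0,0,0,0],[0,0,-2.4,0,0,0,0],[0,0,-2.2,0,0,0,0],[0,0,-1.4,0,0,0,0]]' >/dev/null; python3 to.py 0.4868 0.1964 0.38
```

```text
t 5.08 tool shift cm [13.76 36.11  0.15] pos [ 0.4745 -0.1898  0.3816] yaw y 67.31 tilt 0.12 w 0.0199 ff 29.4 ft [ 0.2 -0.2 -0.7]
```

Run:
```python
from cell import eyes
import cv2,pickle,numpy as np
D={n:eyes.snapshot(n) for n in("scene",)};pickle.dump(D,open("d2.pkl","wb"))
c=lambda n,x,y,w,h,k:cv2.resize(D[n]["color"][y:y+h,x:x+w,::-1],None,fx=k,fy=k,interpolation=cv2.INTER_NEAREST)
cv2.imwrite("pics/p4.png",c("scene",90,60,150,180,3))
```

```text
(no output)
```

View pics/p4.png

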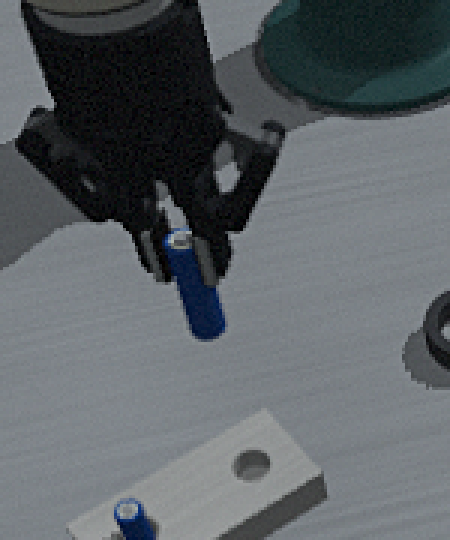

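The cell is held upright (button at crop (181,240), bottom around (208,330)), the short cell is undisturbed. I check the offset of the cell from the TCP.

Run:
```python
import pickle
from h import *
S=pickle.load(open("d2.pkl","rb"))["scene"]
f=lambda a,b:(90+(a-1)/3,60+(b-1)/3)
print(plane(S,f(181,240),.2323),(proj(S,[[.4745,-.1898,.1637],[.4745,-.1898,.2337]])-[90,60])*3)
```

```text
[ 0.47487818 -0.1908665   0.2323    ] [[208.66407903 325.67750347]
 [181.33369392 236.17235601]]
```

```bash
python3 -m inch '[[0.8,2,0,0,0,0,0],[1.5,4.2,0,0,0,0,0],[1.9,5,0,0,0,0,0],[2.1,5.5,0,0,0,0,0],[2.1,5.5,0,0,0,0,0],[2.1,5.5,0,0,0,0,0],[1.9,5,0,0,0,0,0],[1.4,3.4,0,0,0,0,0]]' >/dev/null; python3 to.py 0.4868 0.1964 0.38
```

```text
t 6.12 tool shift cm [-0.2  -0.24 -0.07] pos [0.4858 0.1994 0.3793] yaw y 67.47 tilt 0.04 w 0.0197 ff 29.4 ft [ 0.7 -0.7 -1. ]
```

```bash
python3 -m inch '[[-0.1,-0.2,0,0,0,0,0],[0,0,2,0,0,0,0],[0,0,2,0,0,0,0],[0,0,2,0,0,0,0],[0,0,1,0,0,0,0],[0,0,0,0,0,0,0]]' >/dev/null; python3 to.py 0.4868 0.1964 0.25
python3 - <<'E'
from cell import eyes
import cv2,pickle,numpy as np
D={n:eyes.snapshot(n) for n in("scene","top")};pickle.dump(D,open("d3.pkl","wb"))
c=lambda n,x,y,w,h,k:cv2.resize(D[n]["color"][y:y+h,x:x+w,::-1],None,fx=k,fy=k,interpolation=cv2.INTER_NEAREST)
cv2.imwrite("pics/p5.png",np.hstack([c("scene",320,90,100,130,4),c("top",130,175,95,130,4)]))
E
```

```text
t 6.88 tool shift cm [0.07 0.27 5.92] pos [0.4865 0.1937 0.3092] yaw y 67.26 tilt 0.09 w 0.0198 ff 29.5 ft [ 1.1  0.2 -0.5]
```

View pics/p5.png

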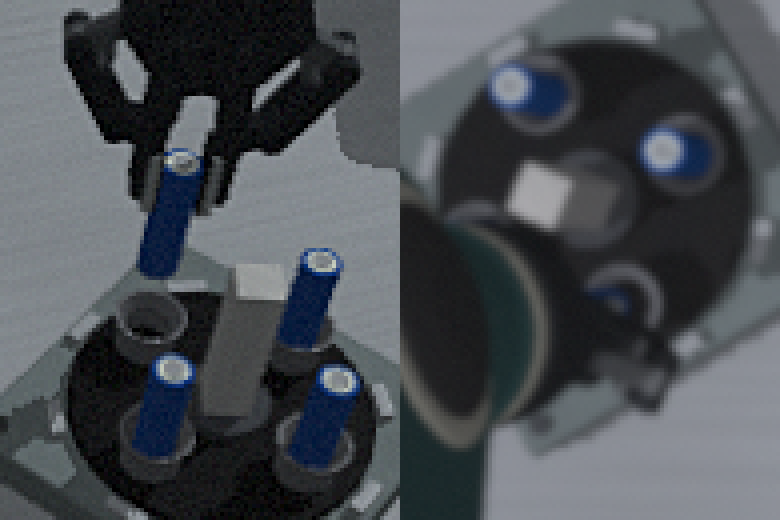

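The scene view shows the cell upright above the free socket (button at crop (184,162), mouth at (150,320)), and the neighbours clear. I'll compute the horizontal error between held cell and socket.

```bash
python3 - <<'E'
import pickle
from h import *
S=pickle.load(open("d3.pkl","rb"))["scene"]
f=lambda a,b:(320+(a-1.5)/4,90+(b-1.5)/4)
print(plane(S,f(184,162),.3092-.2299+.0806),plane(S,f(151,320),.0516))
E
python3 to.py 0.4868 0.1964 0.25
python3 -m inch '[[0,0.2,0,0,0,0,0],[0,0,0,0,0,0,0],[0,0,0,0,0,0,0]]' >/dev/null; python3 to.py 0.4868 0.1964 0.25
```

```text
[0.48582602 0.19375473 0.1599    ] [0.48799207 0.19527013 0.0516    ]
t 6.97 tool shift cm [0.1  0.2  6.02] pos [0.4869 0.1942 0.3102] yaw y 67.29 tilt 0.05 w 0.0198 ff 29.5 ft [ 1.4 -0.4  0.1]
t 7.35 tool shift cm [ 0.06 -0.02  6.  ] pos [0.4874 0.1964 0.31  ] yaw y 67.33 tilt 0.03 w 0.0204 ff 29.5 ft [ 0.1 -0.2 -0.2]
```

Aligned within about 1.5 mm, inside the funnel's 6 mm capture. Now lower it slowly, watching the force; the bottom is 60 mm below.

```bash
python3 -m inch '[[0,0,0.8,0,0,0,0],[0,0,0.8,0,0,0,0],[0,0,0.8,0,0,0,0],[0,0,0.6,0,0,0,0],[0,0,0.5,0,0,0,0],[0,0,0.5,0,0,0,0],[0,0,0.3,0,0,0,0],[0,0,0,0,0,0,0]]' >/dev/null; python3 to.py 0.4868 0.1964 0.25
```

```text
t 8.35 tool shift cm [ 0.05 -0.    1.65] pos [0.4873 0.1962 0.2665] yaw y 67.32 tilt 0.02 w 0.0199 ff 29.5 ft [-0.4  0.  -1.1]
```

```bash
python3 -m inch '[[0,0,0.4,0,0,0,0],[0,0,0.4,0,0,0,0],[0,0,0.4,0,0,0,0],[0,0,0,0,0,0,0]]' >/dev/null; python3 to.py 0.4868 0.1964 0.25
```

```text
t 8.85 tool shift cm [0.05 0.   0.43] pos [0.4872 0.1962 0.2543] yaw y 67.32 tilt 0.04 w 0.02 ff 29.5 ft [ 0.2  0.1 -0.7]
```

```bash
python3 -m inch '[[0,0,0.2,0,0,0,0],[0,0,0.1,0,0,0,0],[0,0,0,0,0,0,0]]' >/dev/null; python3 to.py 0.4868 0.1964 0.25;  python3 -m inch '[[0,0,0.1,0,0,0,0],[0,0,0,0,0,0,0]]' >/dev/null; python3 to.py 0.4868 0.1964 0.25
```

```text
t 9.22 tool shift cm [ 0.06 -0.01  0.17] pos [0.4873 0.1963 0.2517] yaw y 67.32 tilt 0.0 w 0.0199 ff 29.5 ft [-1.  -0.1 -0.6]
t 9.47 tool shift cm [ 0.07 -0.02  0.09] pos [0.4875 0.1963 0.2509] yaw y 67.32 tilt 0.03 w 0.0198 ff 29.8 ft [-0.6  0.   2.4]
```

Contact appears at the expected height, so let go gently and back off.

```bash
python3 -m inch '[[0,0,0,0,0,0,0.4],[0,0,0,0,0,0,0.5],[0,0,0,0,0,0,0.5],[0,0,0,0,0,0,0.5]]'>/dev/null; python3 to.py 0.4868 0.1964 0.25;  python3 -m inch '[[0,0,-0.5,0,0,0,0.5],[0,0,-1.5,0,0,0,0.5],[0,0,-2.5,0,0,0,0.5],[0,0,-2.5,0,0,0,0.5],[0,0,-2,0,0,0,0.6],[0,0,-1,0,0,0,0.6],[0,0,0,0,0,0,0.6]]' >/dev/null; python3 to.py 0.5374 0.2178 0.35
python3 - <<'E'
from cell import eyes
import cv2,pickle,numpy as np
D={n:eyes.snapshot(n) for n in("scene","top")};pickle.dump(D,open("d4.pkl","wb"))
c=lambda n,x,y,w,h,k:cv2.resize(D[n]["color"][y:y+h,x:x+w,::-1],None,fx=k,fy=k,interpolation=cv2.INTER_NEAREST)
cv2.imwrite("pics/p6.png",np.hstack([c("scene",330,110,100,110,4),c("top",130,175,95,110,4)]))
E
```

```text
t 9.97 tool shift cm [ 0.06 -0.01  0.07] pos [0.4873 0.1962 0.2507] yaw y 67.32 tilt 0.0 w 0.0426 ff 0.0 ft [-0.4  0.3 -0. ]
t 10.85 tool shift cm [-3.78  3.91  0.17] pos [0.4875 0.1963 0.3516] yaw y 67.32 tilt 0.11 w 0.0511 ff 0.0 ft [-0.5 -0.   0.6]
```

View pics/p6.png

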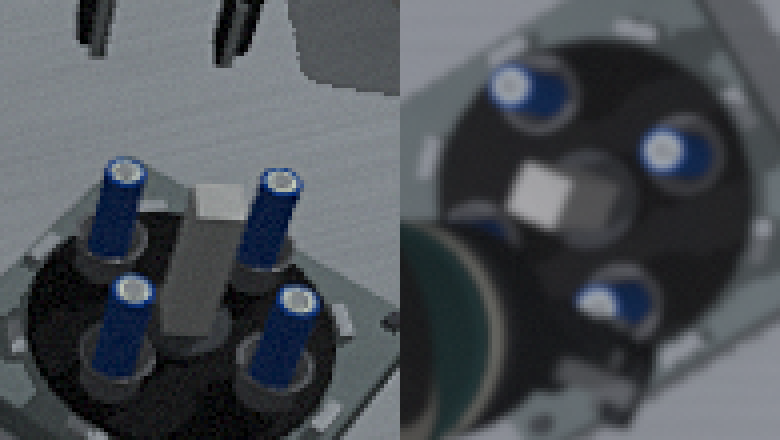

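```bash
python3 - <<'E'
import pickle
from h import *
S=pickle.load(open("d4.pkl","rb"))["scene"]
f=lambda a,b:(330+(a-1.5)/4,110+(b-1.5)/4)
print([plane(S,f(*u),.101).round(4) for u in[(126,172),(283,181),(134,290),(298,300)]],plane(S,f(221,202),.1231).round(4))
E
python3 -m inch '[[-0.7,0.7,0,0,0,0,0.6],[-1,1,0,0,0,0,0.6],[-1,1.1,0,0,0,0,0.6],[-0.8,0.8,0,0,0,0,0.6],[-0.3,0.3,0,0,0,0,0.6],[0,0,0,0,0,0,0.6],[0,0,0,0,0,0,0.6]]'>/dev/null; python3 to.py 0.5374 0.2178 0.26
```

```text
[array([0.4872, 0.1949, 0.101 ]), array([0.5155, 0.2678, 0.101 ]), array([0.5592, 0.1662, 0.101 ]), array([0.5874, 0.238 , 0.101 ])] [0.5372 0.2173 0.1231]
t 11.82 tool shift cm [-0.01  0.05  9.07] pos [0.5372 0.2174 0.3507] yaw y 67.31 tilt 0.02 w 0.0511 ff 0.0 ft [ 0.6 -0.2  0.2]
```

All four tops form a 78 mm square on one plane, so the new cell is fully seated. Descend onto the post and grip.

```bash
python3 -m inch '[[0,0,0.8,0,0,0,0.6],[0,0,1.5,0,0,0,0.6],[0,0,1.6,0,0,0,0.6],[0,0,1.6,0,0,0,0.6],[0,0,1.5,0,0,0,0.6],[0,0,1.3,0,0,0,0.6],[0,0,0.7,0,0,0,0.6],[0,0,0,0,0,0,0.6]]'>/dev/null; python3 to.py 0.5374 0.2178 0.26; python3 -m inch '[[0,0,0,0,0,0,0.3],[0,0,0,0,0,0,0.2],[0,0,0,0,0,0,0],[0,0,0,0,0,0,0],[0,0,0,0,0,0,0],[0,0,0,0,0,0,0]]' 90 >/dev/null; python3 to.py 0.5374 0.2178 0.26
```

```text
t 12.82 tool shift cm [0.01 0.02 0.02] pos [0.5374 0.2176 0.2602] yaw y 67.32 tilt 0.04 w 0.0511 ff 0.0 ft [-0.  -0.6 -0. ]
t 13.57 tool shift cm [0.04 0.   0.15] pos [0.5377 0.2176 0.2615] yaw y 67.32 tilt 0.06 w 0.0229 ff 89.3 ft [-1.2 -0.3  5.2]
```

Gripped (23 mm, 89 N). Lift slowly by about 12 cm.

```bash
python3 -m inch '[[0,0,-0.2,0,0,0,0],[0,0,-0.4,0,0,0,0],[0,0,-0.7,0,0,0,0],[0,0,-1,0,0,0,0],[0,0,-1.1,0,0,0,0],[0,0,-1.1,0,0,0,0],[0,0,-1.1,0,0,0,0],[0,0,-1.1,0,0,0,0]]'>/dev/null; python3 to.py 0.5374 0.2178 0.38; python3 -m inch '[[0,0,-1.1,0,0,0,0],[0,0,-1.1,0,0,0,0],[0,0,-1.1,0,0,0,0],[0,0,-1,0,0,0,0],[0,0,-0.8,0,0,0,0],[0,0,-0.4,0,0,0,0],[0,0,-0.2,0,0,0,0],[0,0,0,0,0,0,0]]'>/dev/null;python3 -m inch '[[0,0,0,0,0,0,0],[0,0,0,0,0,0,0],[0,0,0,0,0,0,0],[0,0,0,0,0,0,0]]'>/dev/null; python3 to.py 0.5374 0.2178 0.38
python3 - <<'E'
from cell import eyes
import cv2,pickle,numpy as np
D={n:eyes.snapshot(n) for n in("scene","top")};pickle.dump(D,open("d5.pkl","wb"))
c=lambda n,x,y,w,h,k:cv2.resize(D[n]["color"][y:y+h,x:x+w,::-1],None,fx=k,fy=k,interpolation=cv2.INTER_NEAREST)
cv2.imwrite("pics/p7.png",c("scene",300,20,180,240,2.5 and 2))
E
```

```text
t 14.57 tool shift cm [ 0.01  0.02 -5.14] pos [0.5374 0.2176 0.3286] yaw y 67.32 tilt 0.02 w 0.0231 ff 88.5 ft [-0.5 -0.5 -6. ]
t 16.07 tool shift cm [0.01 0.02 0.46] pos [0.5374 0.2176 0.3846] yaw y 67.32 tilt 0.01 w 0.0232 ff 88.5 ft [-0.5  0.1 -6. ]
```

View pics/p7.png

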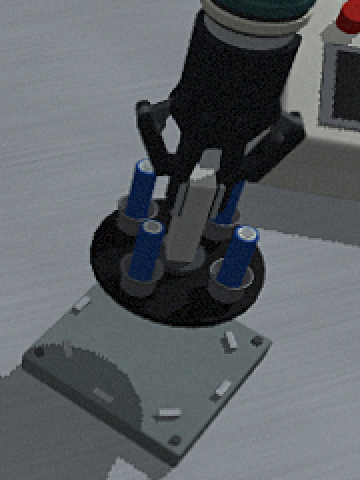

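The picture shows the carrier hanging level well above the nest, with all four cells in it (visible buttons at crop (145,163), (153,226), (246,235)). I check those tops against level and hand in if they agree.

Run:
```python
import pickle
from h import *
from cell import r,order
S=pickle.load(open("d5.pkl","rb"))["scene"]
f=lambda a,b:(300+(a-.5)/2,20+(b-.5)/2)
ref=np.array([[.4872,.1949],[.5592,.1662],[.5874,.238]])
e=np.array([plane(S,f(*u),.224)[:2] for u in[(145,163),(153,226),(246,235)]])-ref
print((e*1000).round(1)); o=r.get_obs();print(o["finger_force"],np.abs(o["joint_vel"]).max())
if np.abs(e).max()<.006: print(order.hand_in())
```

```text
[[-5.5  1.1]
 [-1.7  0.9]
 [ 1.8 -1.3]]
88.45383882522583 0.08580422963785365
the job is handed in; nothing more can be done
None
```

The job is handed in: the tall cell was lowered into the free socket and let go, and the arm is holding the carrier with all four cells level and steady, about 12 cm clear of its nest; the judge's verdict was not shown.

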